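Tread depth of the trolley castor

TASK

Take the tread depth gauge from its wooden block, feel for the groove at the top of the upturned castor's wheel with its sprung probe, and gently press the gauge down, upright and with its long base square across the tread, until the base sits flat on both ribs; hold it still there for about a second. Press only lightly while feeling for the groove: the indicator rod on top stays at the farthest the probe has been pushed in, so a hard push on a rib spoils the reading. Then stand the gauge back in its block with the true reading still showing, and leave everything else on the counter where it is.

Things in the scene. Friction and masses are not known exactly. Their poses are not given: they have to be found in the camera images.
- gauge: the tread depth gauge, standing upright in the block: a black box-shaped body 24 (its x) x 26 (its y) x 46 mm high on a steel base bar 20 (x) x 48 (y) x 8 mm; about 150 g. Origin at the centre of the base's underside (the face that must sit flat on the ribs, out of which the probe stands), z up; its y runs along the bar
- gauge_grip (a point): where to grip the gauge: centre of its body, 34 mm above the base's underside, with 20 mm of body above it and 26 mm from it down to the top of the base bar. Above the body's flat top (54 mm) only the indicator rod stands out, 5 to 18 mm
- probe (a joint): how far the gauge's sprung probe is pushed in, m: 0 = fully out, standing 12 mm out of the base's underside; 0.012 = flush. The probe is a 4 mm steel pin with a round tip on the gauge's axis. Its spring starts to give at 1.2 N and adds 0.4 N per mm (the indicator's drag of 0.6 N comes on top when it is carried along)
- indicator (a joint): how far the indicator rod stands raised, m: the probe's inner end carries it up 1 to 1 and its drag keeps it there when the probe springs out again, so it shows the farthest push since it was last at 0. Tread depth = 12 mm less this value. It starts at 0; pressing its head down with about 1 N sets it back, and the measurement can then be made again
- well_mouth (a point): centre of the mouth of the well, in the top of a fixed wooden block 100 (x) x 70 (y) x 42 mm high; the well is a round hole 13 mm wide and 22 mm deep with a bevelled rim, into which the probe hangs free while the base stands on the block's top
- castor: a steel trolley castor lying upside down on its mounting plate, fixed to the counter: plate 140 (x) x 110 (y) mm on the counter, two fork legs up to 163 mm, and between them a 200 mm wheel with a 56 mm wide rubber tread, braked so that it does not turn. Origin under the plate's centre, z up, y along the axle; the tread's groove runs round the wheel, at its top along x
- wheel_top (a point): the top of the tread, 233 mm above the counter, midway between the fork legs, straight above the axle; axes as the castor's. The wheel (56 mm wide, flat across) may sit up to 7 mm to either side of this along the axle, so the groove must be found: it is in the middle of the wheel, 5.5 mm wide, with a rib 25 mm wide on either side
- groove_floor (a point): the level of the groove's floor under wheel_top, midway between the fork legs (not shifted with the wheel): 4.5 mm (worn) to 7.5 mm (new) below the ribs
- spanner: flat steel spanner, 170 mm long, lying in the middle of the counter; not to be disturbed; origin at the centre of its underside
- tape_roll: roll of tape, 64 mm wide, 22 mm high, lying flat; not to be disturbed; origin at the centre of its underside
- screwdriver: black-handled screwdriver, 190 mm, lying; not to be disturbed; origin at the centre of its underside
- grease_tin: flat round tin, 63 mm wide, 30 mm high; not to be disturbed; origin at the centre of its underside
- can_a: food can, 74 mm wide, 105 mm high; not to be disturbed; origin at the centre of its underside
- can_b: food can, 74 mm wide, 105 mm high; not to be disturbed; origin at the centre of its underside
- shampoo: bottle, 56 mm wide, 160 mm high; not to be disturbed; origin at the centre of its underside
Things that resemble listed ones, but are neither listed nor needed, are in the scene too. What is shaped like the gauge but turquoise or yellow is not meant.

How it is judged (in metres and radians):
On the way:
1. The gauge is upright at the top of the wheel, square across the tread, base flat on both ribs with the probe bottomed in the groove, and is held still for 0.8 s (x of gauge in the frame of wheel_top between -0.012 and 0.012 m and y of gauge in the frame of wheel_top between -0.011 and 0.011 m and z of gauge in the frame of wheel_top between -0.003 and 0.0011 m and angle between gauge's own z axis and vertical below 0.07 rad and angle between the y axis of gauge and the y axis of castor, either way round below 0.2 rad and value of joint probe between 0.003 and 0.009 m and linear speed of gauge below 0.01 m/s), for 0.8 s.
At the end, for the whole second after the job is handed in: The gauge stands upright (within 0.06 rad) and at rest on its block, base down on the block's top (within 2 mm) and its axis within 8 mm of the well's; its indicator rod stands at the groove's true reading (12 mm less the groove's depth) within about 1.3 mm (horizontal distance between gauge and well_mouth below 0.008 m and z of gauge in the frame of well_mouth between -0.003 and 0.002 m and angle between gauge's own z axis and vertical below 0.06 rad and linear speed of gauge below 0.01 m/s and ((z of groove_floor in the frame of wheel_top between -0.02 and -0.007 m and value of joint indicator between 0.00345 and 0.00605 m) or (z of groove_floor in the frame of wheel_top between -0.007 and -0.0065 m and value of joint indicator between 0.00395 and 0.00655 m) or (z of groove_floor in the frame of wheel_top between -0.0065 and -0.006 m and value of joint indicator between 0.00445 and 0.00705 m) or (z of groove_floor in the frame of wheel_top between -0.006 and -0.0055 m and value of joint indicator between 0.00495 and 0.00755 m) or (z of groove_floor in the frame of wheel_top between -0.0055 and -0.005 m and value of joint indicator between 0.00545 and 0.00805 m) or (z of groove_floor in the frame of wheel_top between -0.005 and 0.02 m and value of joint indicator between 0.00595 and 0.00855 m))); the robot touches nothing.
It fails at once if The gauge is pressed on the castor with more than 30 N (contact force between gauge and castor above 30 N).
It fails at once if The robot itself presses on the castor with more than 15 N (contact force between the arm and castor above 15 N).
It fails at once if Another thing on the counter is moved by more than 30 mm (distance of any of spanner, tape_roll, screwdriver, grease_tin, can_a, can_b, shampoo from where it was at the start of the episode above 0.03 m).
It also fails if it takes over 72 s, if anything falls off the work surface, if the arm or the gripper's body presses on something with over 40 N, if the wrist force passes 120 N, or if a joint passes its speed limit or range.

ROBOT

A 6-joint arm with a two-finger parallel gripper is mounted at the origin on the work surface. World frame = base frame: x ahead of the robot, y to its left, z up, the work surface at z = 0. Lengths are in mm, angles in rad, forces in N, time in s.
With the tool pointing down it reaches from about 325 to 900 mm from the base axis. Payload 3.5 kg.
Tool frame: the origin (TCP) lies at the very end of the fingers, on their centre line; the grasp point (between the pads) lies 19 mm behind it; z points along the fingers, y is the direction in which the jaws open and shut (so a half turn about z gives the same grasp; the last joint's range is limited). The gripper opens to 85 mm and grips with 20 to 120 N. Pads are 22 mm wide; open, the fingers measure 114 mm over their backs; the gripper's body (76 mm by 85 mm) begins 54 mm behind the grasp point. The pads swing forward as they close: fully open they stand 13 mm farther back than shut.
Start: joints at [-1.362, 0.276, -0.026, 1.268, 0, 1.467], TCP at [191.721, -594.866, 231.313] pointing down, gripper open.
Joint ranges: [-3.12, 3.12], [-0.85, 1.88], [-1.08, 1.24], [-1.95, 2.15], [-1.57, 1.53], [-3.14, 3.14]. Speed limits (rad/s): [2.57, 2.57, 3.14, 3.14, 3.14, 3.14].

INTERFACE

Orientations are given as a rotation vector (axis times angle).
In Python, from rig import robot, imaging, finish_job gives the robot as it stands.
- The arm moves only by the tool play_rows, never from a script. Its argument "commands" is a list of rows, each a list of 7 numbers: the turn, a rotation vector about the world's x, y, z in degrees, then the shift along the world's x, y, z in mm, then the opening, from -1 (shut) to 1 (fully open). A call has 1 to 10 rows; each row shifts and turns the pose as measured when the row begins; what a row does not reach is not made up. A row lasts 1/8 s, in which the tool goes at most 62.5 mm and 10.7 degrees, less where a joint would pass 70% of its speed; a pose out of reach is approached as far as the arm can. A call with a gripper value outside its range is refused whole. The fingers move at their own pace and stop on an object; "force" is the grip in N (left out, the last holds). Time passes only in rows, so rows that do not move let the fingers close. It gives the time, the measured TCP pose, the force and the opening at its end, in the units of the state.
- robot.observe(): the state, without advancing time (a new reading comes with each control period).
- imaging.grab_frame(name): name is "scene" or "top"; returns a dict with "img" (384x512x3 uint8, blue, green, red), "depth" (384x512 float32, mm along the optical axis (not along the pixel's ray), 0 where there is no reading), "K" (3x3 intrinsics, pixels), "T" (4x4, takes a point from camera to world coordinates). Camera axes: x right, y down, z forward; pixel columns grow to the right and rows downward; lengths in mm; the calibration is good to about 2 mm. A picture is of the moment at which its call begins.
- finish_job(): hands the job in, once; it reports no verdict.
The state is a dict: "t": time; "joint_positions": joint angles; "qvel": joint speeds; "effort": joint torques, N m; "eef_pos": TCP position; "eef_rot": TCP orientation; "force": force on the tool from outside, world axes, zero at the start; "ft_torque": the same for the moment, N m; "opening": finger opening in mm.
Only numpy, scipy, OpenCV 4.12 (cv2) and the standard library are available. Lean on these libraries where they do the work, as an engineer would, in place of code of your own. Each camera call takes 0.05 s, during which the arm holds its last target.

## Working session

There is one attempt and no reset: what is moved stays moved. The work goes in short steps, Python scripts to look and compute and a tool call to move; the robot and the scene stay as the last step left them, time stands still between calls to the robot, and variables do not carry over. Pictures are saved under pics/ and viewed, and the job is handed in when it is done.

Besides the shell and the picture viewer there is one more tool, called after ">>>" in YAML: its name, and indented under it one key for each argument. play_rows: Moves the arm, as the interface text tells. Its arguments: {"type":"object","properties":{"commands":{"type":"array"},"force":{"type":"number"}},"required":["commands"]}

```bash
mkdir -p pics; ls; python3 - <<'E'
from rig import robot, imaging
import cv2,numpy as np
print(robot.observe())
for n in("scene","top"):
    f=imaging.grab_frame(n); cv2.imwrite(f"pics/{n}0.png",f["img"]); np.savez(f"{n}0.npz",**f)
    print(n,f["K"].round(1).tolist(),f["T"].round(3).tolist())
E
```

```text
pics
{'t': 0.0, 'joint_positions': array([-1.36241157e+00,  2.77147302e-01, -2.78707401e-02,  1.26800159e+00,
        7.82014233e-06,  1.46742689e+00]), 'qvel': array([-4.44771125e-05,  1.92791167e-03,  1.00858142e-03,  5.66085253e-04,
       -9.20063399e-04,  4.95557450e-04]), 'effort': array([-9.05696343e-04, -4.45505226e+01,  2.95205337e+01,  1.63566327e-02,
       -2.81884631e-04, -4.70076351e-07]), 'eef_pos': array([ 191.5558476 , -594.11057048,  230.15559601]), 'eef_rot': array([-3.10130945e+00, -4.87376876e-01,  1.70903998e-04]), 'force': array([-0.12802656, -0.48860056, -0.61774303]), 'ft_torque': array([ 0.04175881, -0.00318136,  0.00718736]), 'opening': 85.45228920973445}
scene [[427.6, 0.0, 253.2], [0.0, 427.6, 205.5], [0.0, 0.0, 1.0]] [[0.386, 0.551, -0.74, 1441.802], [0.922, -0.21, 0.325, -368.922], [0.024, -0.808, -0.589, 816.294], [0.0, 0.0, 0.0, 1.0]]
top [[500.0, 0.0, 256.9], [0.0, 500.0, 188.2], [0.0, 0.0, 1.0]] [[0.0, -0.982, 0.189, 339.525], [-1.0, 0.003, 0.017, -10.82], [-0.017, -0.189, -0.982, 1623.875], [0.0, 0.0, 0.0, 1.0]]
```

View pics/scene0.png

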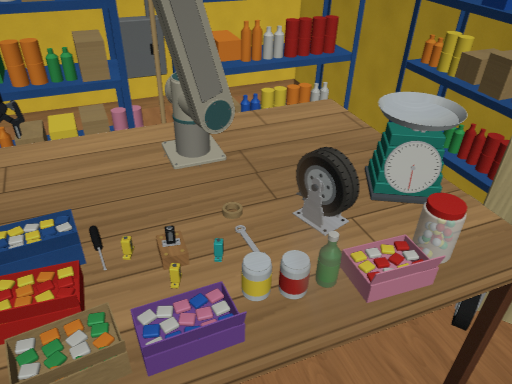

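View pics/top0.png

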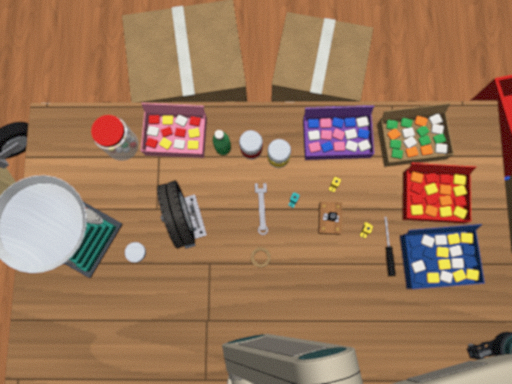

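The black gauge stands on the block at scene (170,240) and top (331,217). The castor wheel is at scene (327,182) and top (178,214). Turquoise and yellow decoys stand nearby. I'll zoom in on both next.

```bash
cat > h.py <<'E'
import cv2,numpy as np
def load(n): return dict(np.load(n))
def cloud(f):
    d=f["depth"];K=f["K"];T=f["T"];v,u=np.indices(d.shape)
    P=np.stack([(u-K[0,2])/K[0,0]*d,(v-K[1,2])/K[1,1]*d,d],-1)
    W=P@T[:3,:3].T+T[:3,3]; W[d==0]=np.nan; return W
def ray(f,u,v,z):
    K=f["K"];T=f["T"];r=T[:3,:3]@np.array([(u-K[0,2])/K[0,0],(v-K[1,2])/K[1,1],1.]);o=T[:3,3]
    return o+r*(z-o[2])/r[2]
def proj(f,p):
    T=f["T"];c=T[:3,:3].T@(np.array(p,float)-T[:3,3]);K=f["K"]
    return K[0,0]*c[0]/c[2]+K[0,2],K[1,1]*c[1]/c[2]+K[1,2]
def crop(f,x0,y0,x1,y1,s,name):
    cv2.imwrite(name,cv2.resize(f["img"][y0:y1,x0:x1],None,fx=s,fy=s,interpolation=cv2.INTER_NEAREST))
E
python3 - <<'E'
from h import *
s=load("scene0.npz");t=load("top0.npz")
a=cv2.resize(s["img"][215:275,145:205],(400,400),interpolation=cv2.INTER_NEAREST)
b=cv2.resize(t["img"][190:240,306:356],(400,400),interpolation=cv2.INTER_NEAREST)
cv2.imwrite("pics/g1.png",np.hstack([a,b]))
a=cv2.resize(s["img"][140:240,280:380],(400,400),interpolation=cv2.INTER_NEAREST)
b=cv2.resize(t["img"][170:260,140:230],(400,400),interpolation=cv2.INTER_NEAREST)
cv2.imwrite("pics/c1.png",np.hstack([a,b]))
W=cloud(t)
print("block");R=W[200:236,318:344]; print(np.round(R[::3,::2,2]))
C=W[175:255,150:212]; print(np.round(C[::5,::4,2]))
E
```

```text
block
[[ -2.  -5.   6.  -2.  -7.   1.  -2.   1.  -6.  -4.  -2.  -3.   0.]
 [ -1.  40.  39.  47.  45.  43.  38.  39.  40.  41.  36.  45.  -3.]
 [  8.  39.  nan  39.  49.  40.  39.  43.  42.  38.  41.  45.  nan]
 [  6.  43.  41.  43.  43.  44.  nan  43.  39.  43.  50.  46.   1.]
 [ 12.  47.  41.  46.  42.  39.  93. 101.  44.  38.  39.  44.  -5.]
 [ 12.  40.  47.  59.  48.  90.  97. 104.  97.  93.  38.  41.  -1.]
 [ 15.  39.  38.  52.  57.  99.  97.  99.  93.  94.  44.  37.  -1.]
 [ 19.  39.  45.  37.  50.  41.  50.  57.  66.  51.  39.  49.   2.]
 [ 22.  39.  37.  36.  43.  43.  36.  40.  41.  44.  40.  45.   1.]
 [ 24.  45.  39.  47.  39.  42.  40.  39.  46.  37.  36.  43.  -2.]
 [ 26.  39.  40.  33.  43.  41.  44.  45.  42.  33.  46.  42.  -4.]
 [ 22.  32.  27.  33.  40.  38.  47.  46.  41.  45.  37.  45.  -2.]]
[[ -1.  -4.   7.  -3.  -2.  -1.   3.   0.  -2.  -5.  -2.  -5.   5.   0.
   -1.  -3.]
 [  2.   4.  -3.  -3.   3.   3. 157.   3.   4.   3.  -0.   6.   0.  -8.
   -6.   6.]
 [  3.   1. 168. 185. 152. 196. 200. 112.  -1.   1.  -6.  -5.  -3.   5.
    7.   2.]
 [  4.  -2. 205. 208. 
[... 383 characters left out ...]
.  -1.
    4.  -4.]
 [ -3.   0.  -8. 238. 234. 226. 229. 228. 228. 149.   8.  64.   9.   1.
    1.  -1.]
 [ -2.   2.   3. 140. 225. 229. 230. 222. 230. 173.  59.  92.   7.  -3.
   -7.  -2.]
 [ -1.  -1.  -3.  -2. 227. 222. 218. 219. 219. 203. 108.  -1.  33.   4.
   -3.   1.]
 [ -5.  -6.   2.  -6. 219. 216. 211. 210. 206. 208. 143.  61.  11.   5.
   -1.  -4.]
 [  2.  -1.  -3.  -1.   1. 208. 206. 190. 202. 197. 173.  58.   4.   7.
   -0.  -4.]
 [  2.  -8.   2.   6.  -1. 195. 188. 187. 184. 180. 165. 104.  -0.   2.
    1.   1.]
 [ -3.  -1.  -2.  -2.   2.  -5. 169. 161. 153. 138.  46.  47.   1.  -1.
   -2.   6.]
 [  3.   2.  -3.   4.  -2. -10.   7.   2.   6.  -3.  -1.  -2.   1.   8.
   -1.   1.]]
```

View pics/g1.png

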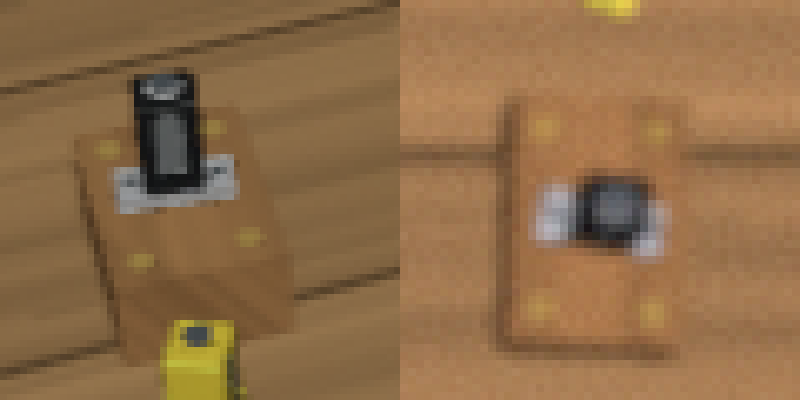

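View pics/c1.png

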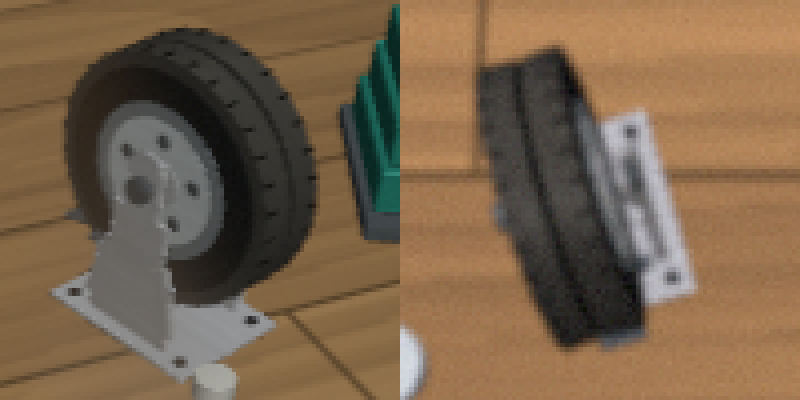

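```bash
python3 - <<'E'
from h import *
from scipy.optimize import least_squares
s=load("scene0.npz");t=load("top0.npz")
# plate corners by screws etc later. cylinder fit with both clouds
def pts(f,x0,y0,x1,y1):
    W=cloud(f)[y0:y1,x0:x1].reshape(-1,3); return W[np.isfinite(W[:,0])]
W=pts(t,150,175,212,255); W=W[W[:,2]>170]
def res(p,W):
    x0,y0,a,z0=p; d=(W[:,0]-x0)*np.cos(a)+(W[:,1]-y0)*np.sin(a) # along rolling dir
    return np.hypot(d,W[:,2]-z0)-100
m=W.mean(0); print(m,len(W))
for a0 in (0.,.3,-.3):
  r=least_squares(res,[m[0],m[1],a0,133],args=(W,),loss='soft_l1',f_scale=4,x_scale=[10,10,.1,10]); print(r.x,r.cost)
x0,y0,a,z0=r.x
l=-(W[:,0]-x0)*np.sin(a)+(W[:,1]-y0)*np.cos(a)
top=W[:,2]>200
print("lat pct",np.percentile(l[top],[0,1,3,50,97,99,100]), "mid",(x0-np.percentile(l,50)*np.sin(a)))
# plate : bright low pixels
hsv=cv2.cvtColor(t["img"],cv2.COLOR_BGR2HSV); C=cloud(t)
M=((hsv[...,1]<50)&(hsv[...,2]>110)); M[:, :150]=0;M[:,212:]=0;M[:175]=0;M[255:]=0
cs,_=cv2.findContours(M.astype(np.uint8),cv2.RETR_EXTERNAL,cv2.CHAIN_APPROX_NONE)
for c in cs:
    if cv2.contourArea(c)>50: print("plate?",cv2.contourArea(c),cv2.minAreaRect(c))
# block: wood screws yellow
T=t["img"][190:240,306:356]
h=hsv[190:240,306:356]
M=((h[...,0]>20)&(h[...,0]<32)&(h[...,1]>120)&(h[...,2]>140)).astype(np.uint8)
n,_,st,ce=cv2.connectedComponentsWithStats(M)
for i in range(1,n): print("screw",st[i,4],ce[i]+[306,190],ray(t,*(ce[i]+[306,190]),42).round(1))
E
```

```text
[540.17823039 253.79752119 213.56381959] 1340
[ 7.04315908e+02 -2.30993609e+02  3.08722426e-01  1.30970823e+02] 14643.693728823484
[6.02087202e+02 8.95535683e+01 3.08720777e-01 1.30970823e+02] 14643.693717939117
[5.80732818e+02 1.56513028e+02 3.08722245e-01 1.30970823e+02] 14643.693718010727
lat pct [ 78.22964679  78.86626868  79.42642314 107.11463174 133.78530219
 135.21960644 136.01612955] mid 548.9092480498193
plate? 406.0 ((193.39450073242188, 216.48165893554688), (42.527488708496094, 15.037873268127441), 73.3007583618164)
screw 11 [332.18181818 190.36363636] [ 636.7 -225.4   42. ]
```

```bash
python3 - <<'E'
from h import *
s=load("scene0.npz");t=load("top0.npz")
# depth-based: gauge body top z>85
W=cloud(t)[190:245,310:352].reshape(-1,3); 
b=W[(W[:,2]>85)]; print("gauge top pts",len(b),b.mean(0),np.median(b,0))
bl=W[(W[:,2]>34)&(W[:,2]<55)]; print("block",len(bl),np.percentile(bl,[1,50,99],axis=0).round(1))
r=cv2.minAreaRect(bl[:,:2].astype(np.float32)); print("block rect",r)
for f,(x0,y0,x1,y1),nm in((t,(306,190,356,240),'top'),(s,(145,215,205,275),'scene')):
    h=cv2.cvtColor(f["img"],cv2.COLOR_BGR2HSV)[y0:y1,x0:x1]
    C=cloud(f)[y0:y1,x0:x1]
    dark=((h[...,2]<75)&(np.nan_to_num(C[...,2])>50))
    v,u=np.nonzero(dark);print(nm,"dark",len(u),u.mean()+x0,v.mean()+y0)
    sil=((h[...,1]<60)&(h[...,2]>120)).astype(np.uint8)
    v,u=np.nonzero(sil);P=np.array([ray(f,a+x0,b_+y0,50)[:2] for a,b_ in zip(u,v)],np.float32)
    print(" silver",len(u),cv2.minAreaRect(P),P.mean(0))
    # yellow screws
    m=((h[...,0]>=19)&(h[...,0]<33)&(h[...,1]>110)&(h[...,2]>150)).astype(np.uint8)
    n,_,st,ce=cv2.connectedComponentsWithStats(m)
    for i in range(1,n): print("  screw",st[i,4],ce[i]+[x0,y0],ray(f,*(ce[i]+[x0,y0]),42).round(1))
# groove in both views
for f,nm,box in((t,'top',(150,175,212,255)),(s,'scene',(290,140,370,220))):
    C=cloud(f); a=.30
    cx,cy=548.2,258.5; g=cv2.cvtColor(f["img"],cv2.COLOR_BGR2GRAY)
    # sample on wheel surface
    for y0 in (0,):
      prof=[]
      L=np.arange(-32,33,1.)
      for l in L:
        vals=[]
        for d in np.arange(-25,26,2.):
          p=[cx+d*np.cos(a)-l*np.sin(a),cy+d*np.sin(a)+l*np.cos(a),133+np.sqrt(1e4-d*d)]
          u,v=proj(f,p); vals.append(cv2.getRectSubPix(g,(1,1),(u,v))[0,0])
        prof.append(np.mean(vals))
      print(nm,list(zip(L.astype(int),np.round(prof).astype(int))))
E
```

```text
gauge top pts 70 [ 546.62315705 -215.4508919    95.92692617] [ 546.54667584 -214.89295691   96.57982728]
block 598 [[ 499.7 -251.9   34.6]
 [ 547.6 -212.8   41.9]
 [ 599.1 -180.7   52.4]]
block rect ((549.6158447265625, -216.21339416503906), (70.68516540527344, 101.01897430419922), 87.81018829345703)
top dark 32 330.96875 216.90625
 silver 44 ((549.4400634765625, -217.28079223632812), (48.886810302734375, 20.514331817626953), 80.3235855102539) [ 548.67365 -214.45592]
  screw 15 [332.26666667 190.66666667] [ 635.7 -225.7   42. ]
  screw 1 [338. 206.] [ 585.9 -242.5   42. ]
  screw 1 [323. 228.] [ 515.6 -193.    42. ]
  screw 1 [337. 229.] [ 512.3 -237.2   42. ]
scene dark 117 169.82051282051282 235.5042735042735
 silver 64 ((530.5391845703125, -216.2556915283203), (46.88187026977539, 76.08146667480469), 82.43728637695312) [ 554.62897 -219.02965]
  screw 86 [173.90697674 269.15116279] [ 650.6 -236.    42. ]
top [(np.int64(-32), np.int64(57)), (np.int64(-31), np.int64(51)), (np.int64(-30), np.int64(49)), (np.int64(-29), np.int64(50)), (np.int64(-28), np.int64(54)), (np.int64(-27), np.in
[... 3063 characters left out ...]
4(52)), (np.int64(10), np.int64(51)), (np.int64(11), np.int64(51)), (np.int64(12), np.int64(50)), (np.int64(13), np.int64(50)), (np.int64(14), np.int64(49)), (np.int64(15), np.int64(49)), (np.int64(16), np.int64(48)), (np.int64(17), np.int64(49)), (np.int64(18), np.int64(50)), (np.int64(19), np.int64(53)), (np.int64(20), np.int64(56)), (np.int64(21), np.int64(61)), (np.int64(22), np.int64(67)), (np.int64(23), np.int64(73)), (np.int64(24), np.int64(80)), (np.int64(25), np.int64(86)), (np.int64(26), np.int64(91)), (np.int64(27), np.int64(95)), (np.int64(28), np.int64(97)), (np.int64(29), np.int64(99)), (np.int64(30), np.int64(100)), (np.int64(31), np.int64(100)), (np.int64(32), np.int64(100))]
```

>>> play_rows:
  commands:
    - [0, 0, 6.5, 36, 38, 0, 1]
    - [0, 0, 6.5, 36, 38, 0, 1]
    - [0, 0, 6.5, 36, 38, 0, 1]
    - [0, 0, 6.5, 36, 38, 0, 1]
    - [0, 0, 6.5, 36, 38, 0, 1]
    - [0, 0, 6.5, 36, 38, 0, 1]
    - [0, 0, 6.5, 36, 38, 0, 1]
    - [0, 0, 6.5, 36, 38, 0, 1]
    - [0, 0, 6.5, 36, 38, 0, 1]
    - [0, 0, 3.5, 32, 37, 0, 1]
  force: 50

```text
t: 1.35
eef_pos: [552.6, -203.1, 224.7]
eef_rot: [-2.375, -2.046, 0.006]
force: [-0.7, -1.0, 0.8]
opening: 85.7
```

```bash
cat >> h.py <<'E'
def st():
    from rig import robot
    from scipy.spatial.transform import Rotation as R
    o=robot.observe(); r=R.from_rotvec(o["eef_rot"]).as_matrix()
    print("t %.2f"%o["t"],"pos",o["eef_pos"].round(2),"yaw_y %.2f"%np.degrees(np.arctan2(r[1,1],r[0,1])),"z",r[:,2].round(4),"y",r[:,1].round(4),"F",o["force"].round(2),"M",o["ft_torque"].round(3),"open %.2f"%o["opening"],"j",o["joint_positions"].round(3))
    return o
E
python3 -c "
from h import *;st()"
```

```text
t 1.35 pos [ 552.59 -203.08  224.75] yaw_y -8.50 z [-0.0076  0.003  -1.    ] y [ 0.989  -0.1479 -0.008 ] F [-0.69 -1.05  0.76] M [-0.035 -0.07  -0.01 ] open 85.71 j [-4.620e-01  2.220e-01 -1.110e-01  1.246e+00 -1.000e-03  1.258e+00]
```

>>> play_rows:
  commands:
    - [0, 0, -1.5, -4, -13, -25, 1]
    - [0, 0, 0, 0, 0, -25, 1]
    - [0, 0, 0, 0, 0, -25, 1]
    - [0, 0, 0, 0, 0, 0, 1]
    - [0, 0, 0, 0, 0, 0, 1]

```text
t: 1.98
eef_pos: [550.7, -211.5, 146.9]
eef_rot: [-2.392, -2.023, 0.006]
force: [0.7, -0.5, 1.3]
opening: 85.2
```

```bash
python3 -c "
from h import *;st()
from rig import imaging
for n in('scene','top'):
  f=imaging.grab_frame(n);np.savez(n+'1.npz',**f)
s=load('scene1.npz');t=load('top1.npz')
a=cv2.resize(s['img'][185:285,125:225],(400,400),interpolation=cv2.INTER_NEAREST)
b=cv2.resize(t['img'][180:250,296:366],(400,400),interpolation=cv2.INTER_NEAREST)
cv2.imwrite('pics/g2.png',np.hstack([a,b]))"
```

```text
t 1.98 pos [ 550.7  -211.52  146.9 ] yaw_y -9.54 z [-0.0086  0.0043 -1.    ] y [ 0.9861 -0.1658 -0.0092] F [ 0.65 -0.47  1.32] M [-0.004 -0.044  0.021] open 85.21 j [-0.476  0.278 -0.209  1.093 -0.     1.261]
```

View pics/g2.png

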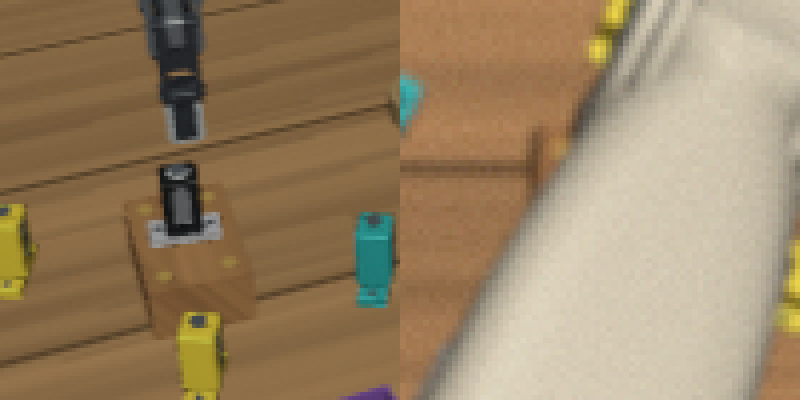

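>>> play_rows:
  commands:
    - [0, 0, -0.5, -2, -4, -30, 1]
    - [0, 0, 0, 0, 0, -30, 1]
    - [0, 0, 0, 0, 0, -20, 1]
    - [0, 0, 0, 0, 0, 0, 1]
    - [0, 0, 0, 0, 0, 0, 1]

```text
t: 2.7
eef_pos: [554.0, -219.0, 72.9]
eef_rot: [2.405, 2.014, 0.003]
force: [0.4, -0.1, 0.8]
opening: 85.4
```

```bash
python3 -c "
from h import *;st()
from rig import imaging
for n in('scene',):
  f=imaging.grab_frame(n);np.savez(n+'1.npz',**f)
s=load('scene1.npz')
a=cv2.resize(s['img'][205:275,135:205],(560,560),interpolation=cv2.INTER_NEAREST)
cv2.imwrite('pics/g3.png',a)"
```

```text
t 2.70 pos [ 554.   -219.     72.91] yaw_y -10.11 z [ 0.0043 -0.0024 -1.    ] y [ 0.9845 -0.1755  0.0046] F [ 0.43 -0.09  0.79] M [ 0.006  0.007 -0.038] open 85.36 j [-0.485  0.348 -0.286  0.932 -0.     1.262]
```

View pics/g3.png

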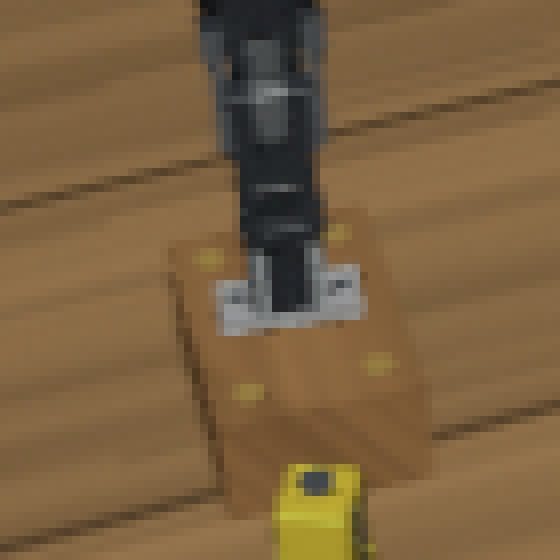

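>>> play_rows:
  commands:
    - [0, 0, 0, -5, 2, -8, 1]
    - [0, 0, 0, 0, 0, -7, 1]
    - [0, 0, 0, 0, 0, 0, 1]
    - [0, 0, 0, 0, 0, 0, 1]

```text
t: 3.25
eef_pos: [549.9, -217.4, 59.1]
eef_rot: [2.402, 2.012, 0.005]
force: [-0.0, 0.0, -0.2]
opening: 85.3
```

```bash
python3 -c "
from h import *;st()"
```

```text
t 3.25 pos [ 549.86 -217.44   59.08] yaw_y -10.10 z [ 0.0074 -0.004  -1.    ] y [ 0.9845 -0.1753  0.008 ] F [-0.03  0.03 -0.16] M [ 0.011 -0.03  -0.014] open 85.27 j [-0.486  0.354 -0.312  0.897 -0.     1.261]
```

>>> play_rows:
  commands:
    - [0, 0, 0, 0, 0, 0, -0.3]
    - [0, 0, 0, 0, 0, 0, -0.5]
    - [0, 0, 0, 0, 0, 0, -0.7]
    - [0, 0, 0, 0, 0, 0, -0.7]
    - [0, 0, 0, 0, 0, 0, -0.7]
    - [0, 0, 0, 0, 0, 0, -0.7]
  force: 50

```text
t: 4.0
eef_pos: [550.2, -217.7, 59.5]
eef_rot: [2.402, 2.012, 0.005]
force: [-0.0, -0.1, 0.1]
opening: 23.6
```

```bash
python3 -c "
from h import *;st()"
```

```text
t 4.00 pos [ 550.25 -217.66   59.53] yaw_y -10.10 z [ 0.008  -0.0044 -1.    ] y [ 0.9845 -0.1753  0.0087] F [-0.04 -0.11  0.07] M [0.007 0.054 0.   ] open 23.61 j [-0.486  0.354 -0.311  0.897 -0.     1.261]
```

>>> play_rows:
  commands:
    - [0, 0, 0, 0, 0, 15, -0.7]
    - [0, 0, 0, 0, 0, 25, -0.7]
    - [0, 0, 0, 0, 0, 40, -0.7]
    - [0, 0, 0, 0, 0, 45, -0.7]
    - [0, 0, 0, 0, 0, 45, -0.7]
    - [0, 0, 0, 0, 0, 45, -0.7]
    - [0, 0, 0, 0, 0, 35, -0.7]
    - [0, 0, 0, 0, 0, 0, -0.7]
    - [0, 0, 0, 0, 0, 0, -0.7]

```text
t: 5.12
eef_pos: [546.2, -215.3, 320.4]
eef_rot: [2.403, 2.013, 0.005]
force: [0.5, -0.2, -2.2]
opening: 23.4
```

```bash
python3 -c "
from h import *;st()
from rig import imaging
for n in('scene',):
  f=imaging.grab_frame(n);np.savez(n+'1.npz',**f)
s=load('scene1.npz')
cv2.imwrite('pics/g4.png',s['img'])"
```

```text
t 5.12 pos [ 546.19 -215.28  320.42] yaw_y -10.09 z [ 0.0067 -0.0032 -1.    ] y [ 0.9845 -0.1752  0.0071] F [ 0.52 -0.23 -2.21] M [-0.011  0.059  0.004] open 23.36 j [-0.486  0.172  0.028  1.419  0.     1.261]
```

View pics/g4.png

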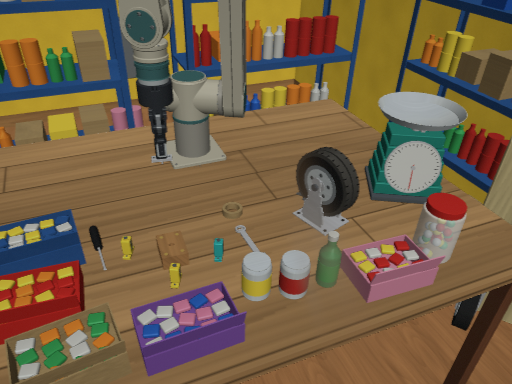

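>>> play_rows:
  commands:
    - [0, 0, 2.7, 0, 25, 0, -0.7]
    - [0, 0, 2.7, 0, 45, 0, -0.7]
    - [0, 0, 2.7, 0, 50, 0, -0.7]
    - [0, 0, 2.7, 0, 50, 0, -0.7]
    - [0, 0, 2.7, 0, 50, 0, -0.7]
    - [0, 0, 2.7, 0, 50, 0, -0.7]
    - [0, 0, 2.7, 0, 50, 0, -0.7]
    - [0, 0, 2.7, 0, 50, 0, -0.7]
    - [0, 0, 2.7, 0, 45, 0, -0.7]
    - [0, 0, 2.7, 0, 25, 0, -0.7]

```text
t: 6.42
eef_pos: [534.1, 236.3, 297.0]
eef_rot: [-1.846, -2.517, 0.034]
force: [1.1, 0.2, -1.4]
opening: 23.9
```

```bash
python3 -c "
from h import *;st()"
```

```text
t 6.42 pos [534.14 236.3  296.95] yaw_y 17.48 z [-0.0286 -0.0058 -0.9996] y [ 0.9534  0.3003 -0.029 ] F [ 1.13  0.18 -1.43] M [ 0.011 -0.052 -0.055] open 23.89 j [0.304 0.198 0.01  1.413 0.003 1.57 ]
```

>>> play_rows:
  commands:
    - [0, 0, 0, 15, 19, 0, -0.7]
    - [0, 0, 0, 0, 0, 0, -0.7]
    - [0, 0, 0, 0, 0, 0, -0.7]
    - [0, 0, 0, 0, 0, 0, -0.7]

```text
t: 6.92
eef_pos: [544.9, 256.0, 289.6]
eef_rot: [-1.838, -2.514, 0.051]
force: [-0.5, 0.2, -1.4]
opening: 23.6
```

```bash
python3 - <<'E'
from h import *;st()
from rig import imaging
for n in('scene','top'):
  f=imaging.grab_frame(n);np.savez(n+'1.npz',**f)
s=load('scene1.npz');t=load('top1.npz')
a=cv2.resize(s['img'][110:210,270:370],(400,400),interpolation=cv2.INTER_NEAREST)
b=cv2.resize(t['img'][170:260,140:230],(400,400),interpolation=cv2.INTER_NEAREST)
cv2.imwrite("pics/c2.png",np.hstack([a,b]))
# empty block screws/hole
for f,(x0,y0,x1,y1) in((t,(306,195,356,240)),(s,(150,225,195,275))):
  cv2.imwrite("pics/b_%d.png"%x0,cv2.resize(f['img'][y0:y1,x0:x1],None,fx=10,fy=10,interpolation=cv2.INTER_NEAREST))
E
```

```text
t 6.92 pos [544.85 255.98 289.58] yaw_y 17.67 z [-0.0414 -0.0107 -0.9991] y [ 0.9519  0.3033 -0.0427] F [-0.54  0.21 -1.37] M [-0.045 -0.043  0.003] open 23.59 j [0.33  0.242 0.05  1.422 0.003 1.593]
```

View pics/c2.png

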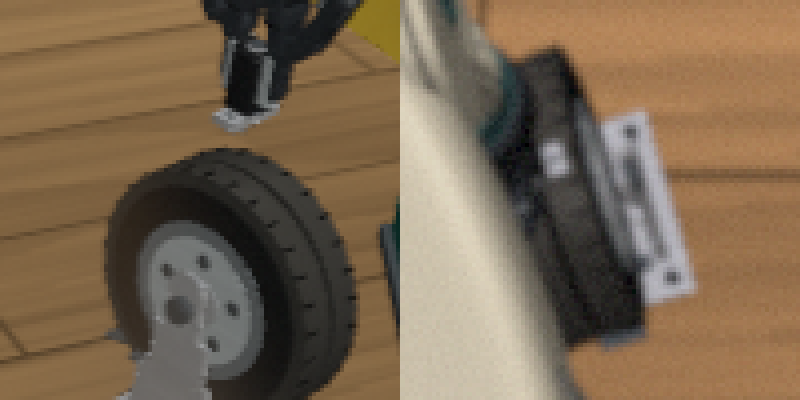

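View pics/b_306.png

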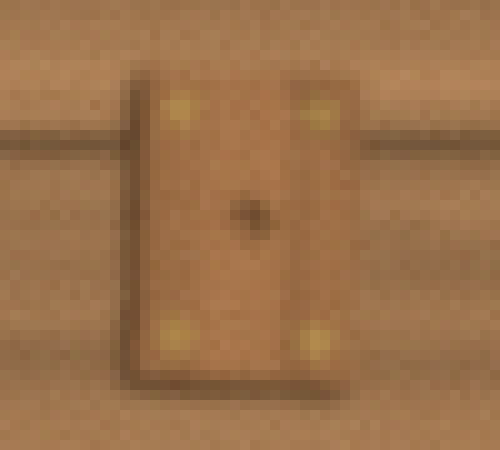

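View pics/b_150.png

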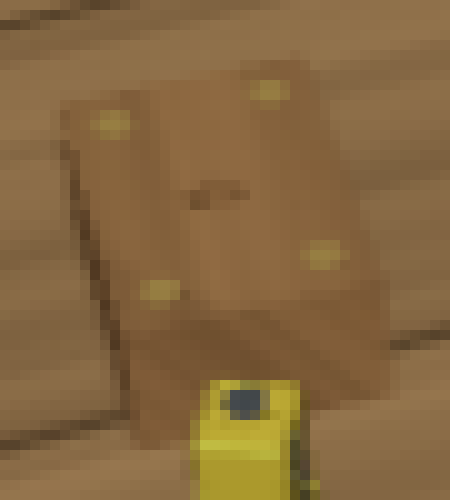

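>>> play_rows:
  commands:
    - [0.3, -1.5, 0, 4, 0, 0, -0.7]
    - [0.3, -1.5, 0, 0, 0, 0, -0.7]
    - [0, 0, 0, 0, 0, 0, -0.7]
    - [0, 0, 0, 0, 0, 0, -0.7]

```text
t: 7.52
eef_pos: [549.1, 255.0, 291.1]
eef_rot: [1.848, 2.524, 0.017]
force: [1.1, 0.4, -1.7]
opening: 23.5
```

```bash
python3 - <<'E'
from h import *;st()
t=load('top1.npz');s=load('scene1.npz')
for f,q,o in((t,[(180,110),(320,115),(175,340),(316,343),(252,215)],(306,195)),(s,[(111,125),(270,91),(160,292),(323,256),(218,195)],(150,225))):
  P=np.array([ray(f,a/10+o[0]-.5,b/10+o[1]-.5,42)[:2] for a,b in q]);print(P.round(1).tolist(),P[:4].mean(0))
E
```

```text
t 7.53 pos [549.1  254.97 291.09] yaw_y 17.58 z [ 0.0168  0.0013 -0.9999] y [0.9532 0.302  0.0164] F [ 1.09  0.43 -1.72] M [-0.028  0.044  0.025] open 23.50 j [ 0.33   0.206  0.009  1.357 -0.004  1.594]
[[587.6, -196.4], [585.9, -240.9], [514.0, -193.0], [513.0, -237.5], [553.8, -218.4]] [ 550.11946995 -216.9580612 ]
[[514.8, -239.1], [516.2, -194.6], [586.4, -242.3], [588.2, -198.7], [554.0, -218.7]] [ 551.40540547 -218.66907835]
```

>>> play_rows:
  commands:
    - [0, -0.3, 0, 0, 0, -8, -0.7]
    - [0, 0, 0, 0, 0, -8, -0.7]
    - [0, 0, 0, 0, 0, -6, -0.7]
    - [0, 0, 0, 0, 0, 0, -0.7]
    - [0, 0, 0, 0, 0, 0, -0.7]

```text
t: 8.15
eef_pos: [548.8, 255.0, 266.5]
eef_rot: [1.846, 2.522, 0.02]
force: [0.3, -0.4, -1.7]
opening: 23.3
```

```bash
python3 - <<'E'
from h import *;st()
from rig import imaging
f=imaging.grab_frame('scene');np.savez('scene1.npz',**f)
cv2.imwrite("pics/c3.png",cv2.resize(f['img'][125:185,285:345],None,fx=10,fy=10,interpolation=cv2.INTER_CUBIC))
st()
E
```

```text
t 8.15 pos [548.8  254.97 266.5 ] yaw_y 17.59 z [ 2.060e-02  7.000e-04 -9.998e-01] y [0.9531 0.3021 0.0199] F [ 0.27 -0.36 -1.7 ] M [ 0.008  0.055 -0.033] open 23.30 j [ 0.331  0.212 -0.035  1.304 -0.006  1.595]
t 8.20 pos [548.75 254.94 266.47] yaw_y 17.59 z [ 2.050e-02  7.000e-04 -9.998e-01] y [0.9531 0.3021 0.0198] F [-0.17  0.54 -1.68] M [0.041 0.063 0.004] open 23.72 j [ 0.331  0.212 -0.035  1.304 -0.006  1.595]
```

View pics/c3.png

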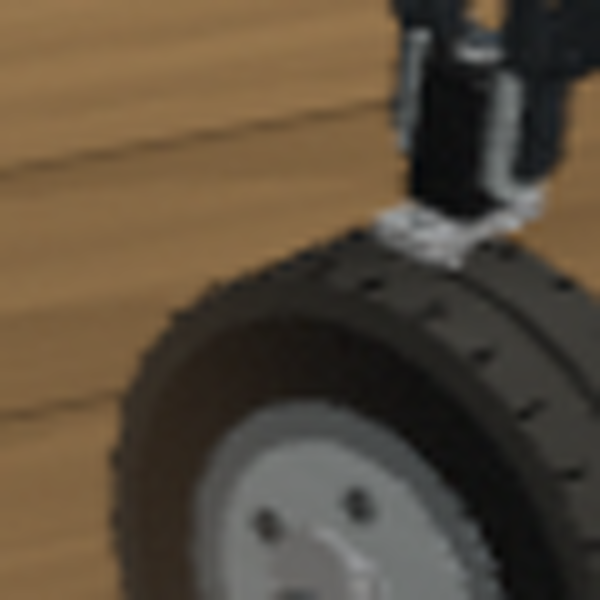

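```bash
cat >> h.py <<'E'
def avg(n=6):
    from rig import robot,imaging
    F=[];M=[];P=[]
    for i in range(n):
        imaging.grab_frame("scene"); o=robot.observe(); F.append(o["force"]);M.append(o["ft_torque"]);P.append(o["eef_pos"])
    a=np.radians(17.5); F=np.mean(F,0);M=np.mean(M,0)
    print("avgF",F.round(2),"lat(gy) %.2f roll(gx) %.2f"%(-F[0]*np.sin(a)+F[1]*np.cos(a),F[0]*np.cos(a)+F[1]*np.sin(a)),"M",M.round(3),"P",np.mean(P,0).round(2))
E
python3 -c "
from h import *
avg();st()"
```

```text
avgF [ 0.48 -0.29 -1.51] lat(gy) -0.42 roll(gx) 0.37 M [ 0.014  0.03  -0.004] P [548.91 254.99 266.85]
t 8.50 pos [548.9  254.98 266.89] yaw_y 17.59 z [ 2.130e-02  9.000e-04 -9.998e-01] y [0.953  0.3021 0.0206] F [ 0.86  0.04 -1.81] M [ 0.011  0.089 -0.032] open 23.46 j [ 0.331  0.212 -0.035  1.304 -0.006  1.595]
```

>>> play_rows:
  commands:
    - [0, 0.7, 0, 0, 0, -1.5, -0.7]
    - [0, 0, 0, 0, 0, 0, -0.7]

```text
t: 8.75
eef_pos: [549.0, 255.0, 265.5]
eef_rot: [1.852, 2.53, 0.009]
force: [0.3, -0.2, -2.1]
opening: 23.5
```

```bash
python3 -c "
from h import *
avg();st()"
```

```text
avgF [ 0.11  0.11 -1.41] lat(gy) 0.07 roll(gx) 0.14 M [0.006 0.011 0.008] P [548.91 255.06 265.68]
t 9.05 pos [548.84 255.1  265.72] yaw_y 17.60 z [ 0.0091  0.0012 -1.    ] y [0.9532 0.3023 0.009 ] F [ 0.18  0.21 -1.63] M [-0.005  0.023  0.06 ] open 23.36 j [ 0.329  0.22  -0.027  1.315 -0.002  1.593]
```

>>> play_rows:
  commands:
    - [0, 0, 0, 0, 0, -2, -0.7]
    - [0, 0, 0, 0, 0, 0, -0.7]

```text
t: 9.3
eef_pos: [548.7, 255.1, 263.6]
eef_rot: [1.852, 2.53, 0.01]
force: [-0.1, -0.9, -1.6]
opening: 23.2
```

```bash
python3 -c "
from h import *
avg()"
```

```text
avgF [ 0.3   0.05 -1.53] lat(gy) -0.04 roll(gx) 0.30 M [-0.004  0.006 -0.023] P [548.92 255.13 263.84]
```

>>> play_rows:
  commands:
    - [0, 0, 0, 0, 0, -1, -0.7]
    - [0, 0, 0, 0, 0, 0, -0.7]

```text
t: 9.85
eef_pos: [549.0, 255.2, 262.9]
eef_rot: [1.851, 2.529, 0.011]
force: [-1.3, 0.1, -2.0]
opening: 23.5
```

```bash
python3 -c "
from h import *
avg()"
```

```text
avgF [ 0.33 -0.33 -1.7 ] lat(gy) -0.42 roll(gx) 0.22 M [ 0.006  0.008 -0.012] P [549.07 255.17 263.01]
```

>>> play_rows:
  commands:
    - [0, 0, 0, 0, 0, -1, -0.7]
    - [0, 0, 0, 0, 0, 0, -0.7]

```text
t: 10.4
eef_pos: [549.2, 255.2, 262.3]
eef_rot: [1.851, 2.529, 0.012]
force: [-0.0, -0.6, -0.7]
opening: 23.6
```

```bash
python3 -c "
from h import *
avg()"
```

```text
avgF [-0.21 -0.06 -0.91] lat(gy) 0.01 roll(gx) -0.22 M [0.006 0.029 0.008] P [549.19 255.22 262.22]
```

>>> play_rows:
  commands:
    - [0, 0, 0, 0, 0, -1, -0.7]
    - [0, 0, 0, 0, 0, 0, -0.7]

```text
t: 10.95
eef_pos: [549.2, 255.2, 261.6]
eef_rot: [1.851, 2.529, 0.012]
force: [-0.3, -0.2, -0.4]
opening: 23.6
```

```bash
python3 -c "
from h import *
avg()"
```

```text
avgF [-0.33 -0.45 -0.11] lat(gy) -0.33 roll(gx) -0.45 M [-0.014  0.125  0.02 ] P [549.24 255.24 261.57]
```

>>> play_rows:
  commands:
    - [0, 0, 0, 0, 0, -1, -0.7]
    - [0, 0, 0, 0, 0, 0, -0.7]

```text
t: 11.5
eef_pos: [549.3, 255.3, 260.7]
eef_rot: [1.851, 2.529, 0.012]
force: [-0.0, 0.1, 0.6]
opening: 23.5
```

```bash
python3 -c "
from h import *
avg()"
```

```text
avgF [-0.6  -0.1   0.29] lat(gy) 0.08 roll(gx) -0.60 M [-0.049  0.168 -0.002] P [549.27 255.24 260.69]
```

>>> play_rows:
  commands:
    - [0, 0, 0, -0.3, 1, 0, -0.7]
    - [0, 0, 0, 0, 0, 0, -0.7]

```text
t: 12.05
eef_pos: [549.3, 256.2, 260.7]
eef_rot: [1.851, 2.528, 0.012]
force: [-0.1, 0.7, -0.0]
opening: 23.1
```

```bash
python3 -c "
from h import *
avg(4)"
```

```text
avgF [0.24 0.5  0.03] lat(gy) 0.40 roll(gx) 0.38 M [ 0.017  0.069 -0.004] P [549.23 256.17 260.71]
```

>>> play_rows:
  commands:
    - [0, 0, 0, -0.5, 1, 0, -0.7]
    - [0, 0, 0, 0, 0, 0, -0.7]

```text
t: 12.5
eef_pos: [548.8, 257.3, 260.7]
eef_rot: [1.851, 2.528, 0.013]
force: [-0.3, 1.4, 0.2]
opening: 23.5
```

```bash
python3 -c "
from h import *
avg(4)"
```

```text
avgF [-0.05  0.99 -0.36] lat(gy) 0.96 roll(gx) 0.25 M [0.26  0.079 0.017] P [548.84 257.3  260.7 ]
```

>>> play_rows:
  commands:
    - [0, 0, 0, -0.3, 1, 0, -0.7]
    - [0, 0, 0, 0, 0, 0, -0.7]

```text
t: 12.95
eef_pos: [548.3, 258.1, 260.1]
eef_rot: [1.851, 2.528, 0.011]
force: [-0.1, 0.3, -0.8]
opening: 23.5
```

```bash
python3 -c "
from h import *
avg(4)"
```

```text
avgF [-1.    0.53 -1.41] lat(gy) 0.81 roll(gx) -0.80 M [ 0.097  0.041 -0.   ] P [548.28 258.08 260.21]
```

>>> play_rows:
  commands:
    - [0, 0, 0, -0.3, 1, 0, -0.7]
    - [0, 0, 0, 0, 0, 0, -0.7]

```text
t: 13.4
eef_pos: [547.9, 258.8, 260.0]
eef_rot: [1.851, 2.528, 0.01]
force: [-0.3, 0.3, -1.4]
opening: 23.4
```

```bash
python3 -c "
from h import *
avg(4)"
```

```text
avgF [ 0.29  0.23 -1.59] lat(gy) 0.14 roll(gx) 0.35 M [ 0.022  0.018 -0.027] P [547.98 258.8  260.09]
```

>>> play_rows:
  commands:
    - [0, 0, 0, -0.2, 0.8, 0, -0.7]
    - [0, 0, 0, 0, 0, 0, -0.7]

```text
t: 13.85
eef_pos: [547.8, 259.6, 260.1]
eef_rot: [1.851, 2.528, 0.011]
force: [-0.8, 0.9, -1.4]
opening: 23.4
```

```bash
python3 -c "
from h import *
avg(5)"
```

```text
avgF [ 0.06 -0.04 -1.88] lat(gy) -0.05 roll(gx) 0.04 M [-0.019  0.004 -0.003] P [547.84 259.6  260.17]
```

>>> play_rows:
  commands:
    - [0, 0, 0, -0.2, 0.8, 0, -0.7]
    - [0, 0, 0, 0, 0, 0, -0.7]

```text
t: 14.35
eef_pos: [547.7, 260.0, 260.2]
eef_rot: [1.851, 2.527, 0.009]
force: [-0.1, -1.1, -1.5]
opening: 23.6
```

```bash
python3 -c "
from h import *
avg(5)"
```

```text
avgF [ 0.16 -0.73 -1.94] lat(gy) -0.75 roll(gx) -0.07 M [-0.15  -0.04   0.008] P [547.72 260.07 260.15]
```

>>> play_rows:
  commands:
    - [0, 0, 0, 0.3, -0.9, -1.5, -0.7]
    - [0, 0, 0, 0, 0, -1.5, -0.7]
    - [0, 0, 0, 0, 0, 0, -0.7]

```text
t: 14.98
eef_pos: [547.9, 259.5, 256.8]
eef_rot: [1.852, 2.528, 0.011]
force: [0.5, 0.6, -1.7]
opening: 23.3
```

```bash
python3 -c "
from h import *
avg(4);st()"
```

```text
avgF [-0.25  0.2  -1.67] lat(gy) 0.26 roll(gx) -0.18 M [0.037 0.036 0.01 ] P [547.99 259.51 257.03]
t 15.18 pos [548.08 259.52 257.13] yaw_y 17.56 z [ 1.120e-02  6.000e-04 -9.999e-01] y [0.9533 0.3017 0.0108] F [-0.73  0.85 -2.08] M [0.041 0.064 0.009] open 23.38 j [ 0.337  0.224 -0.039  1.297 -0.003  1.601]
```

>>> play_rows:
  commands:
    - [0, 0, 0, 0, 0, -1.2, -0.7]
    - [0, 0, 0, 0, 0, -1, -0.7]
    - [0, 0, 0, 0, 0, 0, -0.7]

```text
t: 15.55
eef_pos: [548.2, 259.6, 255.4]
eef_rot: [1.851, 2.527, 0.012]
force: [-0.7, 0.1, -0.2]
opening: 23.5
```

```bash
python3 -c "
from h import *
avg(4)"
```

```text
avgF [-0.25 -0.11 -0.25] lat(gy) -0.03 roll(gx) -0.28 M [-0.059  0.107 -0.01 ] P [548.25 259.63 255.45]
```

>>> play_rows:
  commands:
    - [0, 0, 0, 0, 0, -1.5, -0.7]
    - [0, 0, 0, 0, 0, -1.5, -0.7]
    - [0, 0, 0, 0, 0, 0, -0.7]

```text
t: 16.12
eef_pos: [548.3, 259.6, 252.9]
eef_rot: [1.851, 2.527, 0.013]
force: [-0.4, -1.1, 0.8]
opening: 23.4
```

```bash
python3 -c "
from h import *
avg(4)"
```

```text
avgF [-0.69 -0.52  0.63] lat(gy) -0.28 roll(gx) -0.82 M [-0.055  0.174 -0.031] P [548.34 259.67 252.88]
```

>>> play_rows:
  commands:
    - [0, 0, 0, 0, 0, -1.2, -0.7]
    - [0, 0, 0, 0, 0, 0, -0.7]

```text
t: 16.58
eef_pos: [548.4, 259.7, 251.8]
eef_rot: [1.851, 2.527, 0.013]
force: [-1.0, -0.4, 0.3]
opening: 23.3
```

```bash
python3 -c "
from h import *
avg(4);st()"
```

```text
avgF [-0.77 -0.11  1.55] lat(gy) 0.12 roll(gx) -0.76 M [-0.057  0.215 -0.027] P [548.38 259.68 251.86]
t 16.77 pos [548.37 259.69 251.86] yaw_y 17.57 z [ 0.0127  0.0011 -0.9999] y [0.9533 0.3018 0.0124] F [-0.97  0.1   1.68] M [-0.063  0.213 -0.01 ] open 23.17 j [ 0.337  0.226 -0.048  1.284 -0.003  1.601]
```

>>> play_rows:
  commands:
    - [0, 0, 0, 0, 0, -1, -0.7]
    - [0, 0, 0, 0, 0, 0, -0.7]

```text
t: 17.02
eef_pos: [548.4, 259.7, 251.0]
eef_rot: [1.851, 2.527, 0.013]
force: [-0.5, -0.2, 0.6]
opening: 23.7
```

```bash
python3 -c "
from h import *
avg(4)"
```

```text
avgF [-1.32 -0.44  1.23] lat(gy) -0.02 roll(gx) -1.39 M [-0.066  0.268  0.004] P [548.41 259.68 251.01]
```

>>> play_rows:
  commands:
    - [0, 0, 0, 0, 0, -0.8, -0.7]
    - [0, 0, 0, 0, 0, 0, -0.7]

```text
t: 17.48
eef_pos: [548.4, 259.7, 250.5]
eef_rot: [1.85, 2.527, 0.014]
force: [-1.3, 0.6, 1.4]
opening: 23.3
```

```bash
python3 -c "
from h import *
avg(4)"
```

```text
avgF [-1.43 -0.57  2.47] lat(gy) -0.11 roll(gx) -1.54 M [-0.138  0.31   0.009] P [548.42 259.71 250.5 ]
```

>>> play_rows:
  commands:
    - [0, 0, 0, 0, 0, -0.8, -0.7]
    - [0, 0, 0, 0, 0, 0, -0.7]

```text
t: 17.92
eef_pos: [548.4, 259.7, 250.5]
eef_rot: [1.85, 2.526, 0.014]
force: [-1.4, -0.6, 0.8]
opening: 23.2
```

```bash
python3 -c "
from h import *
avg(4)"
```

```text
avgF [-1.38 -0.46  3.39] lat(gy) -0.03 roll(gx) -1.45 M [-0.115  0.395 -0.031] P [548.44 259.7  250.48]
```

>>> play_rows:
  commands:
    - [0, 0, 0, 0, 0, -0.8, -0.7]
    - [0, 0, 0, 0, 0, 0, -0.7]

```text
t: 18.38
eef_pos: [548.4, 259.7, 250.5]
eef_rot: [1.85, 2.526, 0.015]
force: [-1.4, -0.3, 1.7]
opening: 23.2
```

```bash
python3 - <<'E'
from h import *
avg(4);st()
from rig import imaging
f=imaging.grab_frame('scene');np.savez('scene2.npz',**f)
cv2.imwrite("pics/c4.png",cv2.resize(f['img'][125:185,285:345],None,fx=10,fy=10,interpolation=cv2.INTER_CUBIC))
E
```

```text
avgF [-2.19 -0.55  3.6 ] lat(gy) 0.13 roll(gx) -2.25 M [-0.177  0.477 -0.011] P [548.45 259.72 250.47]
t 18.57 pos [548.44 259.73 250.45] yaw_y 17.57 z [ 0.0137  0.0014 -0.9999] y [0.9533 0.3018 0.0135] F [-2.56 -1.06  2.93] M [-0.192  0.476 -0.01 ] open 23.40 j [ 0.337  0.226 -0.051  1.28  -0.003  1.602]
```

View pics/c4.png

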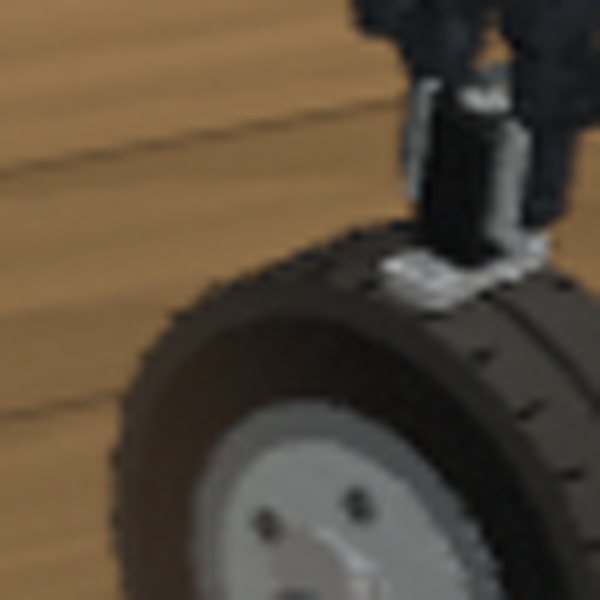

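>>> play_rows:
  commands:
    - [0, 0, 0, 0, 0, -1.5, -0.7]
    - [0, 0, 0, 0, 0, -1.5, -0.7]
    - [0, 0, 0, 0, 0, -1.5, -0.7]

```text
t: 19.0
eef_pos: [548.4, 259.7, 250.4]
eef_rot: [1.849, 2.525, 0.017]
force: [-4.9, -0.7, 9.0]
opening: 23.8
```

```bash
python3 - <<'E'
from h import *
avg(4);st()
E
```

```text
avgF [-3.63 -1.54  8.97] lat(gy) -0.37 roll(gx) -3.93 M [-0.378  0.938 -0.025] P [548.43 259.71 250.46]
t 19.20 pos [548.43 259.72 250.47] yaw_y 17.57 z [ 0.0162  0.002  -0.9999] y [0.9532 0.3019 0.0161] F [-3.67 -2.71  8.22] M [-0.42   0.927 -0.001] open 23.25 j [ 0.337  0.224 -0.053  1.277 -0.003  1.602]
```

```bash
python3 - <<'E'
from h import *
avg(26);st()
from rig import imaging
f=imaging.grab_frame('scene');np.savez('scene3.npz',**f)
g=imaging.grab_frame('top')
a=cv2.resize(f['img'][120:200,280:360],(400,400),interpolation=cv2.INTER_CUBIC)
b=cv2.resize(g['img'][170:260,140:230],(400,400),interpolation=cv2.INTER_CUBIC)
cv2.imwrite("pics/c5.png",np.hstack([a,b]))
E
```

```text
avgF [-3.98 -1.45  9.24] lat(gy) -0.19 roll(gx) -4.23 M [-0.371  0.96  -0.009] P [548.43 259.71 250.44]
t 20.50 pos [548.43 259.71 250.42] yaw_y 17.57 z [ 0.0161  0.002  -0.9999] y [0.9532 0.3018 0.016 ] F [-4.4  -1.37  9.76] M [-0.371  0.94   0.017] open 23.03 j [ 0.337  0.224 -0.053  1.277 -0.003  1.602]
```

View pics/c5.png

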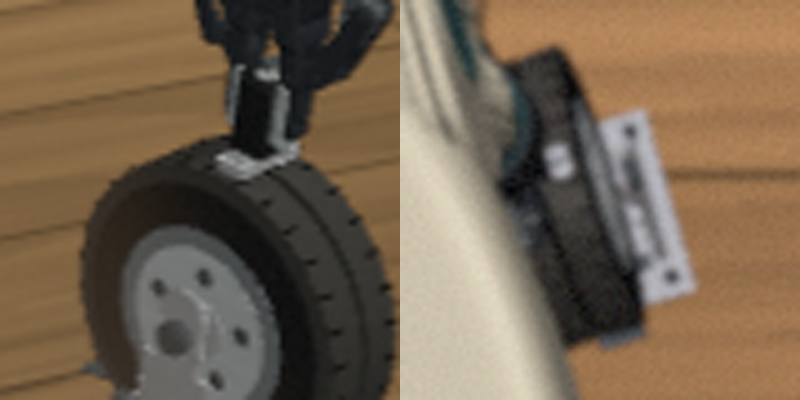

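>>> play_rows:
  commands:
    - [0, 0, 0, 0, 0, 3, -0.7]
    - [0, 0, 0, 0, 0, 5, -0.7]
    - [0, 0, 0, 0, 0, 10, -0.7]
    - [0, 0, 0, 0, 0, 20, -0.7]
    - [0, 0, 0, 0, 0, 20, -0.7]
    - [0, 0, 0, 0, 0, 10, -0.7]
    - [0, 0, 0, 0, 0, 0, -0.7]

```text
t: 21.48
eef_pos: [548.5, 259.7, 317.5]
eef_rot: [1.85, 2.527, 0.014]
force: [0.1, 0.4, -1.8]
opening: 23.5
```

```bash
python3 - <<'E'
from h import *
from rig import imaging
f=imaging.grab_frame('scene');np.savez('scene4.npz',**f);st()
cv2.imwrite("pics/c6.png",cv2.resize(f['img'][95:165,275:345],None,fx=8,fy=8,interpolation=cv2.INTER_CUBIC))
E
```

```text
t 21.52 pos [548.19 259.62 316.9 ] yaw_y 17.56 z [ 1.210e-02  9.000e-04 -9.999e-01] y [0.9533 0.3017 0.0118] F [ 0.54 -0.36 -1.05] M [-0.034  0.028 -0.001] open 23.66 j [ 0.337  0.205  0.061  1.415 -0.003  1.602]
```

View pics/c6.png

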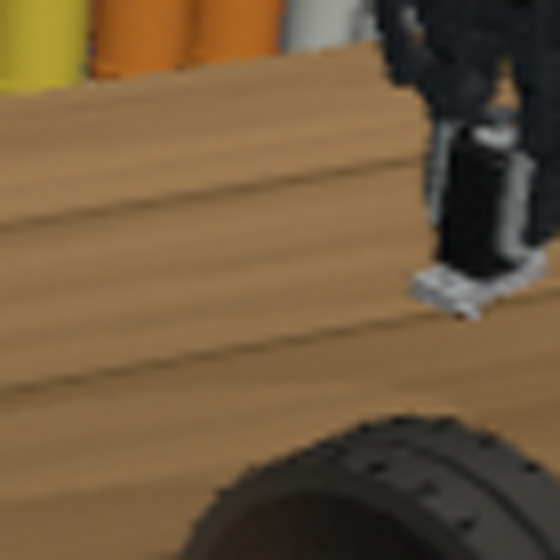

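>>> play_rows:
  commands:
    - [0, 0, -2.7, 0, -25, 0, -0.7]
    - [0, 0, -2.7, 0, -45, 0, -0.7]
    - [0, 0, -2.7, 0, -50, 0, -0.7]
    - [0, 0, -2.7, 0, -50, 0, -0.7]
    - [0, 0, -2.7, 0, -50, 0, -0.7]
    - [0, 0, -2.7, 0, -50, 0, -0.7]
    - [0, 0, -2.7, 0, -50, 0, -0.7]
    - [0, 0, -2.7, 0, -50, 0, -0.7]
    - [0, 0, -2.7, 0, -45, 0, -0.7]
    - [0, 0, -2.7, 0, -35, 0, -0.7]

```text
t: 22.78
eef_pos: [541.9, -200.9, 304.7]
eef_rot: [-2.404, -2.018, 0.003]
force: [1.3, 0.0, -1.5]
opening: 23.5
```

>>> play_rows:
  commands:
    - [0, 0, 0, 0, 0, 0, -0.7]
    - [0, 0, 0, 0, 0, 0, -0.7]
    - [0, 0, 0, 0, 0, 0, -0.7]

```text
t: 23.15
eef_pos: [540.6, -201.8, 301.7]
eef_rot: [-2.404, -2.012, 0.006]
force: [0.3, -0.0, -1.4]
opening: 23.6
```

```bash
python3 - <<'E'
from h import *
st()
E
```

```text
t 23.15 pos [ 540.58 -201.79  301.74] yaw_y -10.14 z [-0.0073  0.0031 -1.    ] y [ 0.9844 -0.176  -0.0077] F [ 0.26 -0.04 -1.41] M [ 0.02  -0.006  0.011] open 23.59 j [-4.690e-01  1.690e-01 -1.400e-02  1.396e+00 -1.000e-03  1.279e+00]
```

>>> play_rows:
  commands:
    - [-0.4, -0.8, 0, 9, -15, -20, -0.7]
    - [0, 0, 0, 0, 0, -40, -0.7]
    - [0, 0, 0, 0, 0, -45, -0.7]
    - [0, 0, 0, 0, 0, -40, -0.7]
    - [0, 0, 0, 0, 0, -25, -0.7]
    - [0, 0, 0, 0, 0, -10, -0.7]
    - [0, 0, 0, 0, 0, 0, -0.7]
    - [0, 0, 0, 0, 0, 0, -0.7]

```text
t: 24.15
eef_pos: [552.4, -209.6, 120.7]
eef_rot: [2.386, 2.023, 0.01]
force: [0.0, 0.5, -1.0]
opening: 23.6
```

```bash
python3 - <<'E'
from h import *
st()
E
```

```text
t 24.15 pos [ 552.42 -209.55  120.68] yaw_y -9.40 z [ 0.0139 -0.006  -0.9999] y [ 0.9865 -0.1633  0.0147] F [ 0.04  0.53 -1.03] M [ 0.029 -0.062  0.037] open 23.55 j [-4.720e-01  2.860e-01 -2.590e-01  1.011e+00  1.000e-03  1.262e+00]
```

Probe tip is still at about z=91, above the block top. I'll centre over the well, then look.

>>> play_rows:
  commands:
    - [0, 0.3, -0.7, -2, -8, -15, -0.7]
    - [0, 0, 0, 0, 0, -10, -0.7]
    - [0, 0, 0, 0, 0, 0, -0.7]
    - [0, 0, 0, 0, 0, 0, -0.7]

```text
t: 24.65
eef_pos: [552.0, -219.4, 96.4]
eef_rot: [2.399, 2.006, 0.006]
force: [0.7, 0.5, -1.6]
opening: 23.7
```

```bash
python3 - <<'E'
from h import *
st()
from rig import imaging
f=imaging.grab_frame('scene');np.savez('scene5.npz',**f)
cv2.imwrite("pics/g5.png",cv2.resize(f['img'][205:275,135:205],None,fx=8,fy=8,interpolation=cv2.INTER_CUBIC))
st()
E
```

```text
t 24.65 pos [ 552.02 -219.41   96.36] yaw_y -10.18 z [ 0.0123 -0.0085 -0.9999] y [ 0.9842 -0.1767  0.0136] F [ 0.68  0.55 -1.62] M [ 0.028  0.019 -0.024] open 23.68 j [-0.486  0.315 -0.276  0.965 -0.002  1.262]
t 24.70 pos [ 551.96 -219.33   96.32] yaw_y -10.18 z [ 0.0121 -0.0084 -0.9999] y [ 0.9842 -0.1767  0.0134] F [ 0.02  0.1  -1.6 ] M [ 0.055  0.036 -0.039] open 23.64 j [-0.486  0.315 -0.276  0.965 -0.002  1.262]
```

View pics/g5.png

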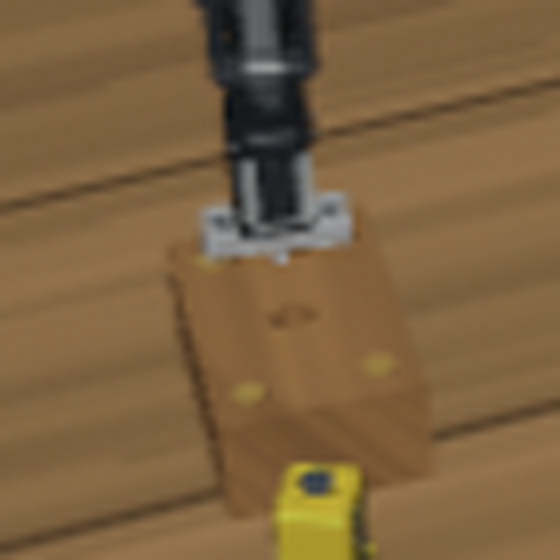

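>>> play_rows:
  commands:
    - [-0.2, 0.2, 0, -1.7, 1.7, -9, -0.7]
    - [0, 0, 0, 0, 0, -9, -0.7]
    - [0, 0, 0, 0, 0, 0, -0.7]
    - [0, 0, 0, 0, 0, 0, -0.7]

```text
t: 25.2
eef_pos: [550.1, -217.3, 77.1]
eef_rot: [2.398, 2.007, -0.002]
force: [0.9, 0.2, -1.6]
opening: 23.6
```

```bash
python3 - <<'E'
from h import *
st()
from rig import imaging
f=imaging.grab_frame('scene');np.savez('scene5.npz',**f)
cv2.imwrite("pics/g6.png",cv2.resize(f['img'][205:275,135:205],None,fx=8,fy=8,interpolation=cv2.INTER_CUBIC))
for p in((550.8,-217.8,42),(550.2,-217.7,48)): print((np.array(proj(f,p))-[135,205])*8)
E
```

```text
t 25.20 pos [ 550.09 -217.26   77.11] yaw_y -10.15 z [ 0.0084 -0.012  -0.9999] y [ 0.9843 -0.1762  0.0104] F [ 0.89  0.21 -1.6 ] M [-0.017 -0.029 -0.014] open 23.57 j [-0.482  0.332 -0.299  0.927 -0.007  1.266]
[290.76663463 305.4655751 ]
[289.05051708 290.95053755]
```

View pics/g6.png

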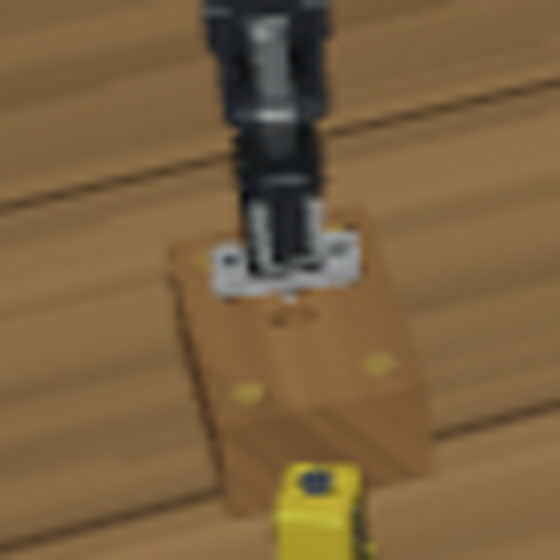

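>>> play_rows:
  commands:
    - [0.4, 0, 0, 0, -0.4, -5, -0.7]
    - [0, 0, 0, 0, 0, -4, -0.7]
    - [0, 0, 0, 0, 0, 0, -0.7]

```text
t: 25.62
eef_pos: [550.4, -217.9, 67.9]
eef_rot: [2.402, 2.01, 0.006]
force: [-0.2, 0.1, -1.8]
opening: 23.5
```

```bash
python3 - <<'E'
from h import *
avg(3);st()
E
```

```text
avgF [-0.11  0.45 -1.64] lat(gy) 0.47 roll(gx) 0.03 M [ 0.002 -0.019  0.05 ] P [ 550.6  -218.01   68.19]
t 25.77 pos [ 550.66 -218.04   68.33] yaw_y -10.16 z [ 0.0097 -0.0053 -0.9999] y [ 0.9843 -0.1764  0.0105] F [ 0.03  0.57 -1.81] M [-0.015 -0.011  0.045] open 23.74 j [-0.486  0.344 -0.304  0.912 -0.     1.262]
```

>>> play_rows:
  commands:
    - [0, 0, 0, 0, 0, -4, -0.7]
    - [0, 0, 0, 0, 0, -3, -0.7]
    - [0, 0, 0, 0, 0, 0, -0.7]

```text
t: 26.15
eef_pos: [550.8, -218.1, 61.1]
eef_rot: [2.401, 2.009, 0.007]
force: [0.3, 0.9, -1.2]
opening: 23.5
```

```bash
python3 - <<'E'
from h import *
avg(3);st()
E
```

```text
avgF [ 0.01 -0.32 -1.65] lat(gy) -0.31 roll(gx) -0.09 M [0.004 0.035 0.004] P [ 551.   -218.16   61.31]
t 26.30 pos [ 551.12 -218.21   61.43] yaw_y -10.16 z [ 0.0107 -0.0058 -0.9999] y [ 0.9843 -0.1763  0.0115] F [-0.47 -0.23 -1.81] M [-0.026  0.01  -0.025] open 23.26 j [-0.486  0.352 -0.31   0.897 -0.     1.262]
```

>>> play_rows:
  commands:
    - [0, 0, 0, 0, 0, -1, -0.7]
    - [0, 0, 0, 0, 0, 0, -0.7]

```text
t: 26.55
eef_pos: [551.3, -218.3, 60.6]
eef_rot: [2.4, 2.009, 0.007]
force: [1.6, 0.4, -1.9]
opening: 23.3
```

```bash
python3 - <<'E'
from h import *
avg(3);st()
E
```

```text
avgF [ 0.38 -0.08 -1.64] lat(gy) -0.19 roll(gx) 0.33 M [0.019 0.004 0.022] P [ 551.36 -218.35   60.66]
t 26.70 pos [ 551.38 -218.35   60.68] yaw_y -10.16 z [ 0.0113 -0.0061 -0.9999] y [ 0.9843 -0.1763  0.0121] F [-0.14  0.33 -2.02] M [ 0.021 -0.018  0.038] open 23.31 j [-0.486  0.352 -0.31   0.895 -0.     1.262]
```

>>> play_rows:
  commands:
    - [0, 0, 0, -0.8, 0.4, -1.2, -0.7]
    - [0, 0, 0, 0, 0, 0, -0.7]

```text
t: 26.95
eef_pos: [550.7, -218.0, 59.6]
eef_rot: [2.4, 2.008, 0.008]
force: [0.3, 0.6, -2.3]
opening: 23.8
```

```bash
python3 - <<'E'
from h import *
avg(3)
E
```

```text
avgF [ 0.11  0.09 -1.43] lat(gy) 0.06 roll(gx) 0.13 M [ 0.004  0.013 -0.002] P [ 550.68 -218.02   59.57]
```

>>> play_rows:
  commands:
    - [0, 0, 0, 0, 0, -1, -0.7]
    - [0, 0, 0, 0, 0, 0, -0.7]

```text
t: 27.35
eef_pos: [550.8, -218.1, 59.7]
eef_rot: [2.4, 2.008, 0.008]
force: [-0.3, -0.4, -1.6]
opening: 23.3
```

```bash
python3 - <<'E'
from h import *
avg(3)
E
```

```text
avgF [-0.19 -0.19 -0.47] lat(gy) -0.12 roll(gx) -0.24 M [0.042 0.068 0.   ] P [ 550.84 -218.11   59.56]
```

>>> play_rows:
  commands:
    - [0, 0, 0, 0, 0, -0.5, -0.7]
    - [0, 0, 0, 0, 0, 0, -0.3]
    - [0, 0, 0, 0, 0, 0, 0]
    - [0, 0, 0, 0, 0, 0, 0.5]
    - [0, 0, 0, 0, 0, 0, 1]
    - [0, 0, 0, 0, 0, 0, 1]
    - [0, 0, 0, 0, 0, 0, 1]

```text
t: 28.38
eef_pos: [551.3, -218.4, 59.2]
eef_rot: [2.399, 2.008, 0.008]
force: [0.0, 0.7, -0.0]
opening: 84.9
```

```bash
python3 - <<'E'
from h import *
st()
E
```

```text
t 28.38 pos [ 551.3  -218.36   59.16] yaw_y -10.16 z [ 0.0125 -0.0068 -0.9999] y [ 0.9842 -0.1763  0.0135] F [ 0.05  0.66 -0.03] M [0.022 0.052 0.057] open 84.91 j [-0.486  0.353 -0.313  0.89  -0.     1.262]
```

Released. I'll rise straight up and then clear to the side to check.

>>> play_rows:
  commands:
    - [0, 0, 0, 0, 0, 10, 1]
    - [0, 0, 0, 0, 0, 20, 1]
    - [0, 0, 0, 0, 0, 35, 1]
    - [0, 0, 0, 0, 0, 45, 1]
    - [0, 0, 0, 0, 0, 45, 1]
    - [0, 0, 0, 0, 0, 40, 1]
    - [0, 0, 0, -40, 0, 20, 1]
    - [0, 0, 0, -50, 0, 0, 1]
    - [0, 0, 0, -50, 0, 0, 1]
    - [0, 0, 0, 0, 0, 0, 1]

```text
t: 29.62
eef_pos: [407.6, -218.0, 288.6]
eef_rot: [2.391, 2.003, 0.011]
force: [-0.2, -0.2, 0.4]
opening: 85.6
```

```bash
python3 - <<'E'
from h import *
st()
from rig import imaging
f=imaging.grab_frame('scene');np.savez('scene6.npz',**f);t=imaging.grab_frame('top');np.savez('top6.npz',**t)
a=cv2.resize(f['img'][215:275,145:205],(400,400),interpolation=cv2.INTER_CUBIC)
b=cv2.resize(t['img'][190:240,306:356],(400,400),interpolation=cv2.INTER_CUBIC)
cv2.imwrite("pics/g7.png",np.hstack([a,b])); cv2.imwrite("pics/s7.png",f['img'])
E
```

```text
t 29.62 pos [ 407.64 -217.99  288.58] yaw_y -10.08 z [ 0.0196 -0.0126 -0.9997] y [ 0.9843 -0.175   0.0215] F [-0.23 -0.24  0.37] M [0.046 0.007 0.048] open 85.62 j [-6.320e-01 -5.900e-02 -2.840e-01  1.323e+00  1.000e-03  1.115e+00]
```

View pics/g7.png

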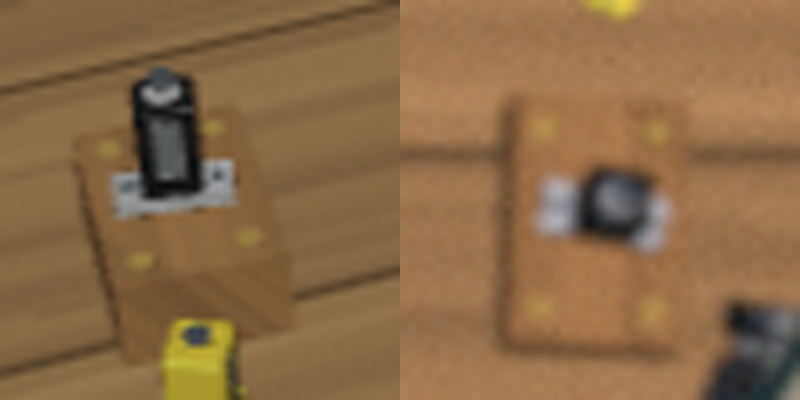

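View pics/s7.png

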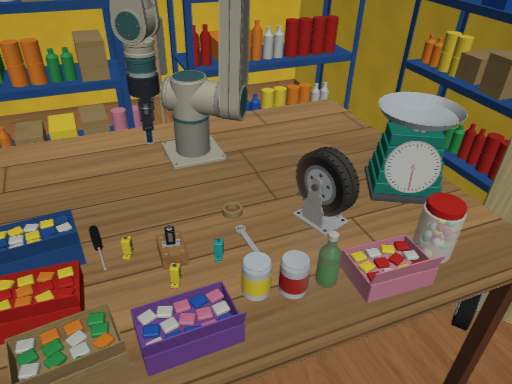

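```bash
python3 - <<'E'
from rig import finish_job,robot
o=robot.observe();print(o["t"],abs(o["qvel"]).max());print(finish_job())
E
```

```text
29.725 0.033226119927024136
the job is handed in; nothing more can be done
None
```

The gauge is back in its block with the indicator raised, and I handed the job in at 29.7 s of the 72 s allowed. No verdict was reported.

- **Feeling for the groove:** I gripped the gauge by its body and pressed on the rib with about 2 N, pushing the probe in about 2 mm. Sliding sideways, the force fell to zero as the probe dropped into the groove, and I then felt the far wall before centring.
- **Seating and hold:** I lowered the gauge until its base stopped at TCP z 250.45 mm, as predicted from the first contact on the rib. I held it there for about 1.3 s with roughly 10.5 N of vertical force, plus about 4 N sideways along the wheel. The TCP did not drift.
- **Return:** The probe went into the well with no contact force, and the base landed on the block at the height it started from (59.5 mm TCP). I then opened the gripper and moved clear.

**Last checks:** The final pictures show the gauge upright over the well with its indicator raised. Nothing else on the counter looks moved, but I judged that by eye. The arm is clear of everything.

**Indicator reading:** I couldn't measure it precisely. The probe was pushed in roughly 5–6 mm, judged from when it touched the groove floor, and the indicator in the picture agrees roughly.

**Disagreement between cameras:** The two camera estimates of the groove's position differed by about 4 mm. The position found by touch was 2 to 3 mm beyond the nearer of them, the top camera's, so I relied on touch.

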